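# Function check of a bench station's twist-release stop button

### The arm

A 6-joint arm with a two-finger parallel gripper is mounted at the origin on the work surface. World frame = base frame: x ahead of the robot, y to its left, z up, the work surface at z = 0. Lengths are in m, angles in rad, forces in N, time in s.
With the tool pointing down it reaches from about 0.35 to 0.975 m from the base axis. Payload 4.9 kg.
Tool frame: the origin (TCP) lies on the front face of the gripper's body, between the roots of the fingers; the fingertips stand ctrl.tip_extent ahead of it and the grasp point (between the pads) lies 54 mm ahead of it (ctrl.tip_extent is the distance from the TCP to the fingertips, in m); z points along the fingers, y is the line along which they close (so a half turn about z gives the same grasp; the last joint's range is limited). The gripper opens to 85 mm and grips with 20 to 120 N. Pads are 22 mm wide; open, the fingers measure 114 mm over their backs; the gripper's body (76 mm by 85 mm) begins 54 mm behind the grasp point. The pads swing forward as they close: fully open they stand 13 mm farther back than shut.
Start: joints at [1.028, 0.053, 1.613, -0, 1.476, -0.119], TCP at [0.257, 0.57, 0.304] pointing down, gripper open.
Joint ranges: [-3.01, 3.01], [-1.01, 2.22], [0.06, 2.58], [-1.02, 4.17], [0.09, 2.62], [-3.14, 3.14]. Speed limits (rad/s): [2.57, 2.57, 3.14, 3.14, 3.14, 3.14].

### API

Orientations are given as a rotation vector (axis times angle).
In Python, from station import ctrl gives the robot as it stands.
- The arm moves only by the tool apply_moves, never from a script. Its argument "rows" is one flat list of numbers, 6 for each row, row after row: the shift along the tool's x, y, z normalised to -1 to 1, where 1 is 0.6 m, then the turn, a rotation vector about the tool's x, y, z normalised to -1 to 1, where 1 is 90 degrees. A call has 1 to 20 rows; each row is the pose to reach, as a shift and turn from the pose commanded when the call began, along the tool's axes at that moment; what a row does not reach only later rows make up. A row lasts 1/10 s, in which the tool goes at most 50 mm and 8.59 degrees, less where a joint would pass 70% of its speed; a pose out of reach is approached as far as the arm can. A call with a number of a shift or a turn outside -1 to 1 is refused whole. A call with a gripper value outside its range is refused whole. "grip" is the opening, from 0 (shut) to 1 (fully open), set as the call begins (left out, the last holds). The fingers move at their own pace and stop on an object; "grip_force" is the grip in N (left out, the last holds). Time passes only in rows, so rows that repeat a pose let the fingers close. It gives the time, the measured TCP pose, the force, the opening and the grip force at its end, in the units of the state.
- ctrl.get_obs(): the state, without advancing time (a new reading comes with each control period).
- ctrl.get_image(name): name is "scene" or "top" or "wrist"; returns (picture, depth): 384x512x3 uint8, blue, green, red; 384x512 float32, m along the optical axis (not along the pixel's ray), 0 where there is no reading.
- ctrl.camera_model(name): a dict with "mtx" (3x3 intrinsics, pixels), "k1" (the pictures are not rectified: a ray, as slopes to the right and down, at radius r is drawn at 1 + k1 r^2 times it, then the intrinsics apply), "R" (3x3) and "t" (3): a world point X has camera coordinates R X + t; the wrist camera has in their place "tool_from_camera" (4x4, takes a point from camera to tool coordinates, whose origin is the TCP and whose axes are the flange's). Camera axes: x right, y down, z forward; pixel columns grow to the right and rows downward; lengths in m; the calibration is good to about 2 mm. A picture is of the moment at which its call begins: read the wrist's pose just before it. camera_model takes no time and is no camera call.
- ctrl.finish_job(): hands the job in; it is judged then, once.
The state is a dict: "t": time; "q": joint angles; "dq": joint speeds; "effort": joint torques, N m; "tool_pos": TCP position; "tool_rot": TCP orientation; "contact_force": force on the tool from outside, world axes, zero at the start; "wrist_torque": the same for the moment, N m; "opening": finger opening in m; "grip_force": force on a finger pad.
Only numpy, scipy, OpenCV 4.12 (cv2) and the standard library are available. Lean on these libraries where they do the work, as an engineer would, in place of code of your own. Each camera call takes 0.05 s, during which the arm holds its last target. There are 200 camera calls.

### The job

Check the red mushroom stop button on the blue-and-white bench station: gently press it in with the fingertips until it latches, and take the fingers off so that it stays in by itself. Then push its tab sideways, clockwise seen from above, until the button pops back out, and let the tab spring back. Only touch and push, do not grip; leave the green button unpressed and the jar, the tube rack and the tip box where they stand.

Things in the scene. Friction and masses are not known exactly. Their poses are not given: they have to be found in the camera images.
- station: Fixed blue case with white deck, 220 (x) x 240 (y) x 90 mm high; origin: centre of its underside; x to its back, y left, z up. On the deck: red stop, axis at x -30, y +45 mm; green button at x -70, y -75 mm, 22 mm wide, top 18 mm above the deck, not to be pressed; black tube block, 23 mm high, x 45 to 95, y 17 to 103 mm; loose jar. Takes at most 35 N from the fingers.
- stop_top (a point): Centre of the red mushroom head's top, on its upright axis, 45 mm above the deck when out. Head 52 mm wide, 21 mm thick, slightly domed (3 mm within 38 mm). Below it a black collar, 42 mm wide, 14 mm high, on a yellow disc, 80 mm wide, 3 mm thick. It moves down with the button and its frame turns with it; untwisted, its axes are the station's.
- tab (a point): Middle of the red release tab: an upright fin on the head's rim, 8 mm thick, 28 to 42 mm above the deck (7 mm lower when latched), from 26 to 53 mm off the axis. This point: 43 mm off the axis, half-way up. Untwisted, the tab points to the station's front (-x); clockwise takes it towards the station's left (+y). Its frame turns with the head.
- stop_press (a joint): How far the stop button is pushed in, in m: 0 out, 0.010 hard stop. A spring pushes it out with 4 to 7 N; about 8 N press it in. Pressed past about 0.008 it clicks, and it then stays at about 0.007 by itself; pushed less far it springs back out.
- stop_twist (a joint): How far the head with its tab is twisted clockwise seen from above, in rad: 0 at rest, 1.0 hard stop. A light spring turns it back to 0 (1 to 2 N at the tab). Twisted past about 0.45 while latched, the button pops out.
- start (a joint): How far the green button is pressed, in m: 0 out, 0.005 fully in. Not to be pressed (under 3 N would do it).
- jar_mid (a point): Centre of a loose small sample jar with an orange cap, 36 mm across and 50 mm high, standing on the station's deck.
- rack: Loose red tube rack, 70 (x) x 150 (y) x 55 mm high, with a few capped tubes standing up to 68 mm; origin at the centre of its underside on the bench.
- tipbox: Loose blue tip box with a clear lid, 85 (x) x 120 (y) x 67 mm high; origin at the centre of its underside on the bench.
Mind the look-alikes: they are no part of the job. Of the things like the rack, leave any that is pink; of the rest the smaller one is meant.

How it is judged:
By the outcome, as a careful person would: the job done as asked, in the order asked, and still so for the second after the job is handed in, with the robot touching nothing.
It also fails if it takes over 38 s, if anything falls off the work surface, if the arm or the gripper's body presses on something with over 40 N, if the wrist force passes 120 N, or if a joint passes its speed limit or range.

## Working session

There is one attempt and no reset: what is moved stays moved. The work goes in short steps, Python scripts to look and compute and a tool call to move; the robot and the scene stay as the last step left them, time stands still between calls to the robot, and variables do not carry over. Pictures are saved under pics/ and viewed, at most 10 in all, crops included, and the job is handed in when it is done.

Besides the shell and the picture viewer there is one more tool, called by a JSON object that holds its "api" and its "payload". apply_moves: Moves the arm, as the interface text tells. Its arguments: {"type":"object","properties":{"rows":{"type":"array","items":{"type":"number"}},"grip":{"type":"number"},"grip_force":{"type":"number"}},"required":["rows"]}

```bash
ls; mkdir -p pics; cat > h.py <<'E'
import numpy as np, cv2
from scipy.spatial.transform import Rotation as Ro
from station import ctrl
def cam(name, obs=None):
    m=ctrl.camera_model(name); K=np.array(m["mtx"]); k1=m["k1"]
    if name=="wrist":
        obs=obs or ctrl.get_obs(); T=np.eye(4); T[:3,:3]=Ro.from_rotvec(obs["tool_rot"]).as_matrix(); T[:3,3]=obs["tool_pos"]
        W=T@np.array(m["tool_from_camera"]); R=W[:3,:3].T; t=-R@W[:3,3]
    else: R=np.array(m["R"]); t=np.array(m["t"]).ravel()
    return K,k1,R,t
def ray(c,uv):
    K,k1,R,t=c
    p=cv2.undistortPoints(np.array(uv,float).reshape(-1,1,2),K,np.array([k1,0,0,0,0.]))[:,0]
    d=np.c_[p,np.ones(len(p))]@R
    return -R.T@t,d
def onz(c,uv,z):
    o,d=ray(c,uv); s=(z-o[2])/d[:,2]; return o+s[:,None]*d
def proj(c,X):
    K,k1,R,t=c
    return cv2.projectPoints(np.array(X,float).reshape(-1,1,3),cv2.Rodrigues(R)[0],t,K,np.array([k1,0,0,0,0.]))[0][:,0]
def dep(c,uv,D):
    o,d=ray(c,uv); uv=np.array(uv,int).reshape(-1,2); z=D[uv[:,1],uv[:,0]]; return o+z[:,None]*d
E
python3 - <<'E'
from h import *
o=ctrl.get_obs(); print(o, ctrl.tip_extent)
ims=[ctrl.get_image(n) for n in("scene","top","wrist")]
for n,(a,d) in zip(("scene","top","wrist"),ims):
    cv2.imwrite(f"pics/{n}0.png",a); np.savez(f"pics/{n}0.npz",a=a,d=d)
E
```

```text
pics
{'t': 0.0, 'q': array([ 1.02798783e+00,  5.33532198e-02,  1.61429840e+00, -1.44230663e-05,
        1.47597180e+00, -1.19040114e-01]), 'dq': array([ 0.00097674,  0.00064517,  0.00012593,  0.00071451, -0.00106347,
       -0.00030594]), 'effort': array([-3.81518585e-04, -3.93687594e+01, -3.70175278e+01, -1.77546635e-04,
        7.20072974e-03,  4.34122242e-06]), 'tool_pos': array([0.25677916, 0.56929858, 0.30266248]), 'tool_rot': array([-6.60545909e-01, -3.07070256e+00,  3.02355476e-03]), 'contact_force': array([-0.16403222,  0.0651972 , -0.56098138]), 'wrist_torque': array([-0.03015055, -0.00122346, -0.04382166]), 'grip_force': 0.0, 'opening': 0.08527419504071958} 0.0726
```

View pics/scene0.png

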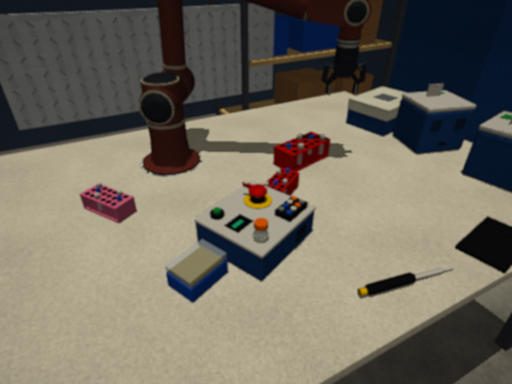

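View pics/top0.png

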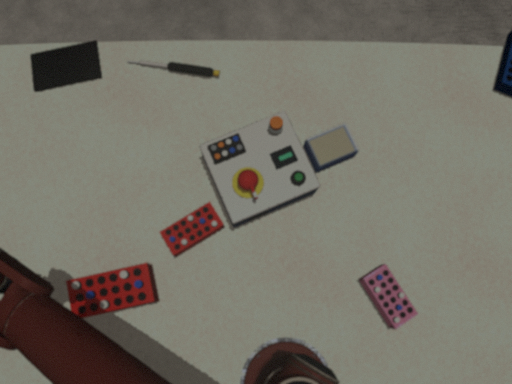

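Seen so far: the station is at top (260,168) and scene (257,228). The red mushroom on its yellow disc is at top (248,181) / scene (257,190), with its tab at top (254,198). Things that could be taken for it or its neighbours:
- Jar's orange cap: top (276,124)
- Green button: top (298,178)
- Red racks: top (192,229) small, (112,290) large
- Pink rack: top (388,295)
- Other blue-white cases: at the right of the scene view

I choose the mushroom on the yellow disc.

```bash
cat > m.py <<'E'
from h import *
def blobs(a,lo,hi,amin=15):
    h=cv2.cvtColor(a,cv2.COLOR_BGR2HSV); m=cv2.inRange(h,lo,hi)
    n,l,s,c=cv2.connectedComponentsWithStats(m)
    return [(s[i,4],c[i].round(1),l==i) for i in range(1,n) if s[i,4]>=amin]
E
python3 - <<'E'
from m import *
C={n:cam(n) for n in("scene","top")}
for n in C:
    f=np.load(f"pics/{n}0.npz"); a,d=f["a"],f["d"]
    for nm,lo,hi in(("yellow",(20,150,80),(35,255,255)),("green",(50,120,30),(75,255,255)),("red",(0,190,90),(4,255,255)),("orange",(7,150,80),(16,255,255))):
        for s,c,m in blobs(a,lo,hi):
            v,u=np.nonzero(m); P=dep(C[n],np.c_[u,v],d)
            print(n,nm,s,c,np.median(P,0).round(3),P[:,2].max().round(3))
f=np.load("pics/top0.npz");a,d=f["a"],f["d"]
v,u=np.mgrid[90:240,190:330].reshape(2,-1); P=dep(C["top"],np.c_[u,v],d)
# deck: depth-points above 0.08 , rectangle
k=(P[:,2]>0.082)&(P[:,2]<0.1); print(np.median(P[k],0), np.median(P[k&(np.abs(P[:,2]-.09)<.006)],0))
m=np.zeros(d.shape,np.uint8); m[v[k],u[k]]=255
m=cv2.morphologyEx(m,cv2.MORPH_CLOSE,np.ones((9,9))); m=cv2.morphologyEx(m,cv2.MORPH_OPEN,np.ones((5,5)))
cs=max(cv2.findContours(m,0,2)[0],key=cv2.contourArea)
Q=onz(C["top"],cs[:,0].astype(float),0.09)[:,:2].astype(np.float32)
print(cv2.minAreaRect(Q*1000))
b=cv2.resize(a[130:230,200:330],None,fx=4,fy=4,interpolation=2)
w=np.load("pics/wrist0.npz")["a"]
w=cv2.resize(w,(400,300)); out=np.zeros((400,920,3),np.uint8); out[:,:520]=b; out[:300,520:]=w
cv2.imwrite("pics/c1.png",cv2.resize(out,(800,348)))
E
```

```text
scene yellow 206 [257.4 202. ] [0.519 0.082 0.093] 0.648
scene yellow 64 [362.9 290.9] [0.842 0.18  0.02 ] 0.025
scene green 30 [506.7 116.5] [0.592 1.015 0.188] 0.214
scene green 46 [216.5 211. ] [ 0.52  -0.032  0.11 ] 0.113
scene red 313 [300.1 146.2] [0.261 0.41  0.076] 0.648
scene red 248 [285.1 178.4] [0.388 0.264 0.055] 0.059
scene red 168 [256.7 190.1] [0.513 0.088 0.131] 0.137
scene orange 17 [293.5 197.9] [0.569 0.17  0.114] 0.115
scene orange 25 [297.4 204.1] [0.597 0.164 0.113] 0.115
scene orange 147 [260.6 224. ] [0.652 0.022 0.14 ] 0.648
top yellow 220 [246.9 184. ] [0.495 0.101 0.093] 1.31
top green 39 [284.8 156. ] [ 0.571 -0.001  0.094] 0.1
top green 35 [298.3 176.3] [ 0.514 -0.03   0.113] 0.116
top red 384 [106.7 292.6] [0.228 0.436 0.076] 1.31
top red 85 [ 76.7 305.8] [0.198 0.517 0.076] 0.081
top red 19 [136.1 302.1] [0.207 0.368 0.076] 0.082
top orange 104 [275.8 122.7] [0.642 0.024 0.14 ] 0.146
top orange 26 [220.7 144.2] [0.595 0.161 0.114] 1.31
top orange 24 [216.9 155.8] [0.565 0.171 0.113] 0.117
top orange 16 [255.8 176.9] [0.509 0.074 0.127] 0.131
[0.53960808 0.05700724 0.0905029 ] [0.53962842 0.05703718 0.09042702]
((546.9808959960938, 65.3894271850586), (222.45101928710938, 242.16513061523438), 23.228031158447266)
```

View pics/c1.png

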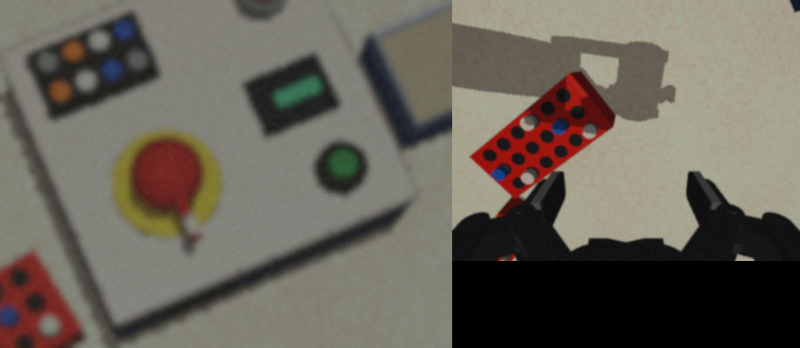

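The crop confirms it: the red head is on the yellow disc with its tab towards the station's front, and the yaw is about 23°. The green button is well away, at right.

```bash
cat >> m.py <<'E'
def S(x,y,c=(.547,.0654),yaw=23.2):
    a=np.radians(yaw); return np.array([c[0]+np.cos(a)*x-np.sin(a)*y,c[1]+np.sin(a)*x+np.cos(a)*y])
E
python3 - <<'E'
from m import *
m=ctrl.camera_model("wrist");print(np.array(m["tool_from_camera"]).round(3),m["mtx"])
print(S(-.03,.045),S(-.073,.045))
f=np.load("pics/top0.npz");a,d=f["a"],f["d"];c=cam("top")
for lo,hi,z in (((20,120,60),(35,255,255),.093),((170,150,60),(180,255,255),.13),((0,150,60),(4,255,255),.13)):
    for s,cc,mk in blobs(a[150:215,215:280],lo,hi,5):
        v,u=np.nonzero(mk); uv=np.c_[u+215,v+150]; (x,y),r=cv2.minEnclosingCircle(uv.astype(np.float32)); print(lo,s,(x,y,r),onz(c,[[x,y]],z),dep(c,uv,d)[:,2].max())
print(proj(c,[[*S(-.03,.045),.135],[*S(-.073,.045),.125]]))
E
```

```text
[[-0.001 -0.951 -0.308  0.079]
 [ 1.    -0.    -0.001  0.001]
 [ 0.001 -0.308  0.951 -0.07 ]
 [ 0.     0.     0.     1.   ]] [[308.6905774    0.         255.34783356]
 [  0.         308.6905774  194.12405266]
 [  0.           0.           1.        ]]
[0.50169855 0.09494283] [0.46217573 0.07800333]
(20, 120, 60) 310 (247.377197265625, 182.0614013671875, 14.93993854522705) [[0.50295018 0.09490131 0.093     ]] 1.3100844117400032
(0, 150, 60) 268 (248.5869598388672, 180.67391967773438, 10.317594528198242) [[0.49759599 0.09225393 0.13      ]] 1.3100844117400032
[[247.49225813 178.54194341]
 [254.48235263 195.36161899]]
```

{"api": "apply_moves", "payload": {"rows": [-0.697,-0.553,0,0,0,0.472,-0.697,-0.553,0,0,0,0.472,-0.697,-0.553,0,0,0,0.472,-0.697,-0.553,0,0,0,0.472,-0.697,-0.553,0,0,0,0.472,-0.697,-0.553,0,0,0,0.472,-0.697,-0.553,0,0,0,0.472,-0.697,-0.553,0,0,0,0.472], "grip": 0}}

```text
t: 0.95
tool_pos: [0.4407, 0.2123, 0.3038]
tool_rot: [1.728, 2.623, 0.0]
contact_force: [1.5, 0.2, -0.5]
opening: 0.0001
grip_force: 0.0
```

```bash
cat > look.py <<'E'
from m import *
import sys
def look(name,tag):
    o=ctrl.get_obs(); c=cam("wrist",o); a,d=ctrl.get_image("wrist"); cv2.imwrite(f"pics/{tag}.png",a); np.savez(f"pics/{tag}.npz",a=a,d=d); return o,c,a,d
def red(c,a,d):
    h=cv2.cvtColor(a,cv2.COLOR_BGR2HSV); m=cv2.inRange(h,(0,150,50),(5,255,255))|cv2.inRange(h,(172,150,50),(180,255,255))
    v,u=np.nonzero(m&(d>0).astype(np.uint8)*255); P=dep(c,np.c_[u,v],d); q=np.c_[P[:,:2]-S(-.03,.045),P[:,2:]]
    k=(np.hypot(q[:,0],q[:,1])<.07)&(P[:,2]>.1); return P[k]
E
python3 - <<'E'
from look import *
o,c,a,d=look("wrist","w1"); print(o["tool_pos"],o["tool_rot"],ctrl.tip_extent)
P=red(c,a,d); z=np.percentile(P[:,2],98); print(len(P),P.min(0),P.max(0),z)
H=P[P[:,2]>z-.006]; print("head",cv2.minEnclosingCircle((H[:,:2]*1000).astype(np.float32)),H.mean(0))
h=cv2.cvtColor(a,cv2.COLOR_BGR2HSV);m=cv2.inRange(h,(20,120,60),(35,255,255));v,u=np.nonzero(m);Y=dep(c,np.c_[u,v],d);Y=Y[(Y[:,2]>.085)&(Y[:,2]<.1)]
if len(Y):print("disc",len(Y),cv2.minEnclosingCircle((Y[:,:2]*1000).astype(np.float32)),np.median(Y,0))
E
```

```text
[0.44072137 0.2122875  0.30377437] [1.72820684e+00 2.62338020e+00 3.88700689e-04] 0.0726
145 [0.48831944 0.07277948 0.12475768] [0.50318049 0.09698214 0.13503012] 0.13425549133705622
head ((495.76300048828125, 86.47136688232422), 10.617268562316895) [0.4951898  0.08706633 0.13269813]
disc 6 ((525.547119140625, 122.12185668945312), 1.8863822221755981) [0.52531269 0.12281086 0.09220481]
```

View pics/w1.png

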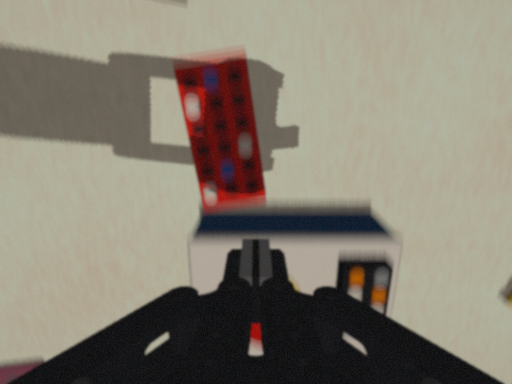

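The wrist picture shows the station's left edge square to the tool. The shut fingers (256,260) hide the stop, so I go past it to see it from the other side.

{"api": "apply_moves", "payload": {"rows": [-0.345,0.016,0,0,0,0,-0.345,0.016,0,0,0,0,-0.345,0.016,0,0,0,0,-0.345,0.016,0,0,0,0,-0.345,0.016,0,0,0,0,-0.345,0.016,0,0,0,0,-0.345,0.016,0,0,0,0]}}

```text
t: 1.7
tool_pos: [0.5305, 0.0287, 0.3035]
tool_rot: [-1.727, -2.623, -0.0]
contact_force: [0.4, 0.2, 0.2]
opening: -0.0
grip_force: 0.0
```

```bash
python3 - <<'E'
from look import *
o,c,a,d=look("wrist","w2"); print(o["tool_pos"],o["tool_rot"],ctrl.tip_extent)
P=red(c,a,d); z=np.percentile(P[:,2],98); print(len(P),P.min(0),P.max(0),z)
H=P[P[:,2]>z-.006]; print("head",cv2.minEnclosingCircle((H[:,:2]*1000).astype(np.float32)),H.mean(0))
h=cv2.cvtColor(a,cv2.COLOR_BGR2HSV);m=cv2.inRange(h,(20,120,60),(35,255,255));v,u=np.nonzero(m);Y=dep(c,np.c_[u,v],d);Y=Y[(Y[:,2]>.085)&(Y[:,2]<.1)]
if len(Y):print("disc",len(Y),cv2.minEnclosingCircle((Y[:,:2]*1000).astype(np.float32)),np.median(Y,0))
print(proj(c,[[*S(-.03,.045),.135],[*S(-.073,.045),.125],[*S(-.11,.12),.09],[*S(.11,.12),.09]]).round())
E
```

```text
[0.53045018 0.0287307  0.30350466] [-1.72703568e+00 -2.62285047e+00 -4.67114998e-05] 0.0726
3407 [0.45373423 0.07311482 0.12350621] [0.52577472 0.12138483 0.13613541] 0.1348015523212396
head ((488.5843200683594, 89.48719787597656), 36.992366790771484) [0.49997678 0.09674778 0.13230656]
disc 2890 ((501.607666015625, 97.02195739746094), 39.62881851196289) [0.50160858 0.10516564 0.09275999]
[[255. 105.]
 [199. 105.]
 [155.   6.]
 [430.   5.]]
```

View pics/w2.png

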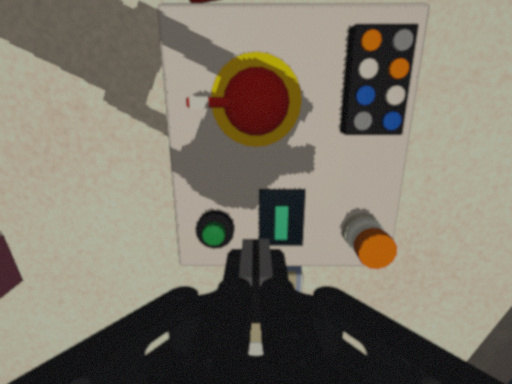

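The disc circle's radius is 39.6 mm, as described. The stop axis is at about (0.501, 0.096), its top at z ≈ 0.135, and the tab points to the station's front at pixel (205,101). Next I go above the head.

{"api": "apply_moves", "payload": {"rows": [0.1223,0,0.06,0,0,0,0.1223,0,0.1,0,0,0,0.1223,0,0.126,0,0,0,0.1223,0,0.126,0,0,0,0.1223,0,0.126,0,0,0,0.1223,0,0.126,0,0,0]}}

```text
t: 2.35
tool_pos: [0.5032, 0.095, 0.2305]
tool_rot: [1.727, 2.621, 0.003]
contact_force: [0.0, 0.2, -0.8]
opening: 0.0002
grip_force: 0.0
```

{"api": "apply_moves", "payload": {"rows": [0,0,0.015,0,0,0,0,0,0.03,0,0,0,0,0,0.035,0,0,0,0,0,0.038,0,0,0,0,0,0.038,0,0,0,0,0,0.038,0,0,0,0,0,0.038,0,0,0]}}

```text
t: 3.05
tool_pos: [0.502, 0.095, 0.2059]
tool_rot: [1.728, 2.623, -0.001]
contact_force: [-1.9, -1.9, 3.4]
opening: -0.0001
grip_force: 1.9
```

{"api": "apply_moves", "payload": {"rows": [0,0,0.003,0,0,0,0,0,0.006,0,0,0,0,0,0.008,0,0,0,0,0,0.01,0,0,0,0,0,0.01,0,0,0,0,0,0.01,0,0,0]}}

```text
t: 3.65
tool_pos: [0.502, 0.0952, 0.1995]
tool_rot: [1.728, 2.623, 0.0]
contact_force: [-1.5, -2.7, 3.9]
opening: 0.0
grip_force: 1.6
```

{"api": "apply_moves", "payload": {"rows": [0,0,0.001,0,0,0,0,0,0.002,0,0,0,0,0,0.002,0,0,0]}}

```text
t: 3.95
tool_pos: [0.5021, 0.0951, 0.1988]
tool_rot: [1.728, 2.623, 0.0]
contact_force: [-1.9, -2.6, 6.2]
opening: -0.0003
grip_force: 3.0
```

{"api": "apply_moves", "payload": {"rows": [0,0,0.001,0,0,0,0,0,0.002,0,0,0,0,0,0.002,0,0,0]}}

```text
t: 4.25
tool_pos: [0.5021, 0.0952, 0.1976]
tool_rot: [1.728, 2.623, -0.0]
contact_force: [-2.5, -2.6, 5.7]
opening: -0.0
grip_force: 3.1
```

{"api": "apply_moves", "payload": {"rows": [0,0,0.001,0,0,0,0,0,0.002,0,0,0,0,0,0.002,0,0,0]}}

```text
t: 4.55
tool_pos: [0.5023, 0.0951, 0.1971]
tool_rot: [1.728, 2.623, 0.0]
contact_force: [-3.5, -2.3, 8.9]
opening: 0.0001
grip_force: 4.5
```

{"api": "apply_moves", "payload": {"rows": [0,0,0.001,0,0,0,0,0,0.002,0,0,0,0,0,0.002,0,0,0]}}

```text
t: 4.85
tool_pos: [0.5025, 0.0952, 0.197]
tool_rot: [1.728, 2.623, 0.0]
contact_force: [-5.8, -2.6, 13.0]
opening: 0.0001
grip_force: 6.9
```

The force is rising with no further travel, so this is the hard stop. I lift off and move to the tab's -y side to look.

{"api": "apply_moves", "payload": {"rows": [0,0,-0.03,0,0,0,0,0,-0.08,0,0,0,-0.06,0,-0.13,0,0,0,-0.12,0,-0.13,0,0,0,-0.12,0,-0.13,0,0,0,-0.12,0,-0.13,0,0,0]}}

```text
t: 5.45
tool_pos: [0.5301, 0.0289, 0.2717]
tool_rot: [-1.729, -2.621, -0.0]
contact_force: [-1.2, 0.0, -0.4]
opening: -0.0002
grip_force: 0.0
```

```bash
python3 - <<'E'
from look import *
o,c,a,d=look("wrist","w3"); print(o["tool_pos"],o["tool_rot"],o["contact_force"])
P=red(c,a,d); z=np.percentile(P[:,2],98); print(len(P),P.min(0),P.max(0),z)
A=np.array([.5015,.096]); th=np.radians(23.2); q=P[:,:2]-A; X=q@[np.cos(th),np.sin(th)];Y=q@[-np.sin(th),np.cos(th)]
k=X<-.032; print("tab",k.sum(),X[k].min(),np.percentile(Y[k],[2,50,98]),np.percentile(P[k,2],[2,50,98]))
h=X>-.024; print("head XY ext",np.percentile(X[h],99.5),np.percentile(Y[h],[.5,99.5]))
cv2.imwrite("pics/w3c.png",a)
E
```

```text
[0.53013294 0.02890584 0.27168152] [-1.72938883e+00 -2.62058340e+00 -3.94978968e-04] [-1.2119697   0.03109856 -0.37068091]
4186 [0.45345276 0.07316905 0.11589302] [0.5256975  0.12174839 0.12891555] 0.12710342958450163
tab 46 -0.05141843030280359 [-0.00187344  0.00136195  0.00399655] [0.1227536  0.12408723 0.12580203]
head XY ext 0.02371827523128083 [-0.02195459  0.02430174]
```

View pics/w3.png

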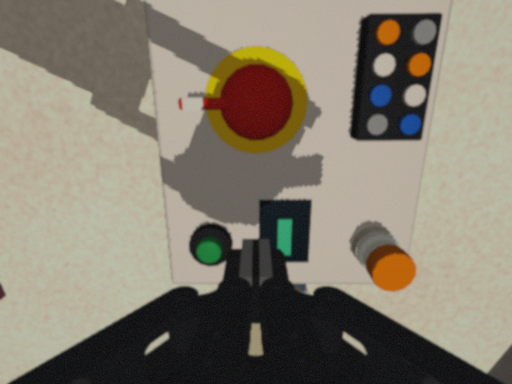

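Latched and holding by itself: the head top is at z 0.127, down from 0.135. The tab is at (195,103), at rest. Now I move to the tab's -y side and down.

{"api": "apply_moves", "payload": {"rows": [0.0725,-0.076,0,0,0,0,0.0725,-0.076,0,0,0,0,0.0725,-0.076,0.04,0,0,0,0.0725,-0.076,0.09,0,0,0,0.0725,-0.076,0.12,0,0,0,0.0725,-0.076,0.142,0,0,0,0.0725,-0.076,0.142,0,0,0,0.0725,-0.076,0.142,0,0,0]}}

```text
t: 6.3
tool_pos: [0.4713, 0.0514, 0.1877]
tool_rot: [-1.728, -2.624, -0.0]
contact_force: [-0.4, -0.0, -0.1]
opening: 0.0004
grip_force: 0.0
```

```bash
cat > st.py <<'E'
from look import *
o=ctrl.get_obs(); th=np.radians(23.2); q=o["tool_pos"][:2]-[.5005,.0962]
print("XY",q@[np.cos(th),np.sin(th)],q@[-np.sin(th),np.cos(th)],"tip z",o["tool_pos"][2]-.0726,o["contact_force"],o["t"])
E
python3 st.py
```

```text
XY -0.04444599279858311 -0.029641788500118053 tip z 0.1150919423857136 [-0.39012786 -0.01873762 -0.08425377] 6.3
```

{"api": "apply_moves", "payload": {"rows": [0.012,-0.001,0,0,0,0,0.0243,-0.001,0,0,0,0,0.032,-0.0026,0,0,0,0.063,0.0397,-0.0043,0,0,0,0.127,0.0476,-0.0045,0,0,0,0.191,0.0555,-0.0047,0,0,0,0.255,0.063,-0.003,0,0,0,0.318,0.071,-0.0017,0,0,0,0.382,0.071,-0.0017,0,0,0,0.382,0.071,-0.0017,0,0,0,0.382,0.071,-0.0017,0,0,0,0.382]}}

```text
t: 7.4
tool_pos: [0.4537, 0.0898, 0.1879]
tool_rot: [2.425, 1.997, 0.001]
contact_force: [-0.4, -0.8, 0.1]
opening: 0.0
grip_force: 0.5
```

```bash
python3 st.py; python3 - <<'E'
from look import *
o,c,a,d=look("wrist","w4"); P=red(c,a,d); print(len(P),P.min(0),P.max(0),np.percentile(P[:,2],[50,90,98]))
A=np.array([.5005,.0962]); th=np.radians(23.2); q=P[:,:2]-A; X=q@[np.cos(th),np.sin(th)];Y=q@[-np.sin(th),np.cos(th)];r=np.hypot(X,Y);k=r>.034
if k.sum():print("twist",k.sum(),np.median(np.arctan2(Y[k],-X[k])))
cv2.imwrite("pics/w4.png",a)
s,_=ctrl.get_image("scene"); 
out=np.zeros((300,800,3),np.uint8); out[:,:400]=cv2.resize(a,(400,300)); out[:,400:]=cv2.resize(s[140:260,180:340],(400,300)); cv2.imwrite("pics/c4.png",out)
E
```

```text
XY -0.04557023037967167 0.012552760708920084 tip z 0.11530639179441915 [-0.39383548 -0.81249438  0.11269928] 7.4
9173 [0.44986813 0.07624418 0.10027358] [0.52650176 0.1233383  0.13602187] [0.13181825 0.13366878 0.13452784]
twist 380 0.6963330981452553
```

View pics/c4.png

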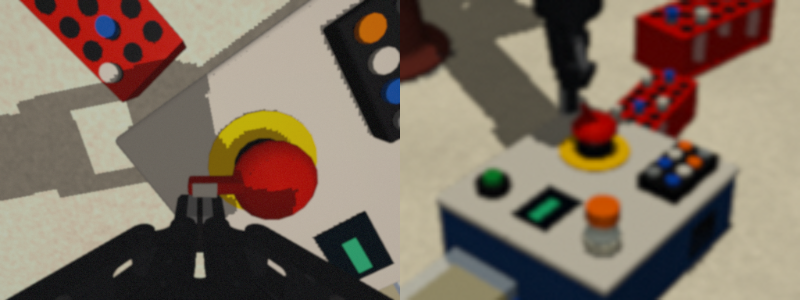

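The button popped out: the head top is back at z 0.1345 and the twist is about 0.65. I bring the tab back gently, move clear and lift.

{"api": "apply_moves", "payload": {"rows": [-0.008,0.005,0,0,0,-0.048,-0.015,0.01,0,0,0,-0.096,-0.022,0.015,0,0,0,-0.143,-0.029,0.02,0,0,0,-0.191,-0.036,0.026,0,0,0,-0.239,-0.043,0.031,0,0,0,-0.287,-0.05,0.036,0,0,0,-0.334,-0.057,0.0412,0,0,0,-0.382,-0.057,0.0412,0,0,0,-0.382,-0.057,0.0412,-0.06,0,0,-0.382,-0.057,0.0412,-0.13,0,0,-0.382,-0.08,0.06,-0.15,0,0,-0.382,-0.08,0.06,-0.15,0,0,-0.382,-0.08,0.06,-0.15,0,0,-0.382]}}

```text
t: 8.9
tool_pos: [0.4792, 0.0359, 0.2768]
tool_rot: [-1.73, -2.621, 0.0]
contact_force: [0.2, 0.3, -0.6]
opening: 0.0002
grip_force: 0.0
```

```bash
python3 st.py; python3 - <<'E'
from look import *
o,c,a,d=look("wrist","w5"); P=red(c,a,d); print(np.percentile(P[:,2],[50,98]))
A=np.array([.5005,.0962]); th=np.radians(23.2); q=P[:,:2]-A; X=q@[np.cos(th),np.sin(th)];Y=q@[-np.sin(th),np.cos(th)];k=(np.hypot(X,Y)>.032)&(P[:,2]>.118)
print("twist",k.sum(),np.median(np.arctan2(Y[k],-X[k])))
t,_=ctrl.get_image("scene")
out=np.zeros((300,800,3),np.uint8); out[:,:400]=cv2.resize(a,(400,300)); out[:,400:]=cv2.resize(t,(400,300)); cv2.imwrite("pics/c5.png",out)
E
```

```text
XY -0.04330617597928763 -0.04700237635028189 tip z 0.2042266825865925 [ 0.17826089  0.27115839 -0.60441211] 8.9
[0.13205098 0.13466831]
twist 47 0.039374213567100205
```

View pics/c5.png

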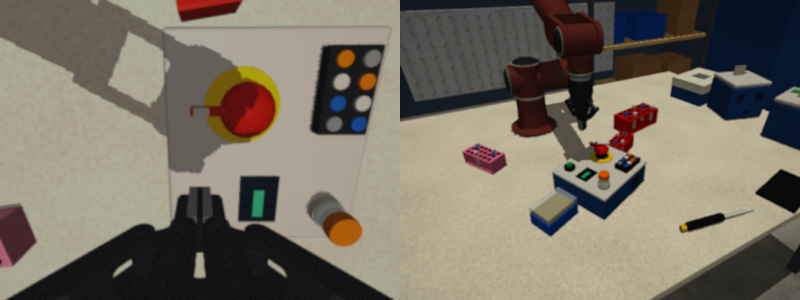

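The button is out (top at 0.1347), the tab is back at rest, and the jar, rack and tip box haven't moved. The fingers are clear.

```bash
python3 -c "
from station import ctrl
print(ctrl.finish_job())"
```

```text
the job is handed in; nothing more can be done
None
```

I pressed the stop button until it latched and it stayed in by itself; twisting the tab clockwise then popped it out, the tab sprang back, and the job is handed in at about 9 s with nothing else touched.

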